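# Rake the media bed level on the calibration rig

### The arm

A 6-joint arm with a two-finger parallel gripper is mounted at the origin on the work surface. World frame = base frame: x ahead of the robot, y to its left, z up, the work surface at z = 0. Lengths are in m, angles in rad, forces in N, time in s.
With the tool pointing down it reaches from about 0.375 to 0.825 m from the base axis. Payload 5.5 kg.
Tool frame: the origin (TCP) lies at the very end of the fingers, on their centre line; the grasp point (between the pads) lies 19 mm behind it; z points along the fingers, y is the direction in which the jaws open and shut (so a half turn about z gives the same grasp; the last joint's range is limited). The gripper opens to 85 mm and grips with 20 to 120 N. Pads are 22 mm wide; open, the fingers measure 114 mm over their backs; the gripper's body (76 mm by 85 mm) begins 54 mm behind the grasp point. The pads swing forward as they close: fully open they stand 13 mm farther back than shut.
Start: joints at [1.277, 0.314, -0.047, 1.21, 0, 1.571], TCP at [0.174, 0.574, 0.201] pointing down, gripper open.
Joint ranges: [-2.67, 2.67], [-0.69, 1.73], [-1.03, 1.25], [-2.08, 2.16], [-1.42, 1.45], [-3.14, 3.14]. Speed limits (rad/s): [2.39, 2.39, 3.01, 3.14, 3.14, 3.14].

### API

Orientations are given as a unit quaternion [x, y, z, w].
In Python, from plant import robot gives the robot as it stands. Calls block until the motion is done:
- robot.reach(position, orientation): joint-space move of the TCP to a pose.
- robot.move_straight(position, max_speed=0.15, attitude=None, until_force=None): straight line of the TCP; attitude=None keeps the orientation; max_speed is the mean speed in m/s. With until_force (N) it stops when the force on the tool has changed by that much, and returns True; else False.
- robot.movej(angles): joint-space move.
- robot.let_go() and robot.grab(effort=None): open the fingers fully, or close them until they stop; effort is the grip in N (None keeps the last).
- robot.sleep(seconds).
- robot.solve_ik(position, orientation): joint angles nearest the present ones, or None.
- robot.get_obs(): the state.
- robot.grab_frame(name): name is "side" or "top"; returns the picture (420x560x3 uint8, blue, green, red); there is no depth.
- robot.calibration(name): a dict with "intrinsics" (3x3 intrinsics, pixels), "dist_coeffs" ([k1, k2, p1, p2, k3] as OpenCV has them; the pictures are not rectified), "cam_to_world" (4x4, takes a point from camera to world coordinates). Camera axes: x right, y up, looking along -z (the intrinsics and any distortion apply to the point x, -y, -z); pixel columns grow to the right and rows downward; lengths in m; the calibration is good to about 2 mm. A picture is of the moment at which its call begins. calibration takes no time and is no camera call.
A pose or a line that the arm cannot do raises robot.Unreachable and nothing moves.
- robot.close_job(): hands the job in, once; it reports no verdict.
The state is a dict: "t": time; "qpos": joint angles; "qd": joint speeds; "joint_torque": joint torques, N m; "ee_pos": TCP position; "ee_rot": TCP orientation; "wrist_force": force on the tool from outside, world axes, zero at the start; "torque": the same for the moment, N m; "opening": finger opening in m.
Only numpy, scipy, OpenCV 4.12 (cv2) and the standard library are available. Lean on these libraries where they do the work, as an engineer would, in place of code of your own. Each camera call takes 0.05 s, during which the arm holds its last target.

### The job

Take the hand rake from its rest and, with its tines kept riding lightly on the bed's sprung screen (never more than 12 N) through the middle and right out to the end of the stroke, rake the stones crowded at one end into an even layer: two stones in each third of the bed's length, the farthest two within a stone's breadth of the far end wall. Move the stones only with the rake, never the gripper, and leave the other things on the bench alone. Then put the rake back upright in its rest and let go.

Things in the scene. Friction and masses are not known exactly. Their poses are not given: they have to be found in the camera images.
- rake_grip (a point): Hand rake, 0.2 kg: upright wooden handle (26 mm along x, 24 mm along y, 76 mm tall) above a steel comb head. This point is on the handle's axis, 110 mm above the tine tips; the handle reaches 40 mm below to 36 mm above it. Rake axes: x along the head, z up the handle. It starts upright in its rest, axes along those of the rest.
- rake: The same rake; origin midway along the line of tine tips. The head bar is 104 mm long (x), 14 mm thick (y), 14 mm high, its underside 40 mm above the tips. Five tines, 6 mm wide (x) and 5 mm thick (y), hang from it, the outer two centred 33 mm either side of the middle, gaps 10.5 mm: stones do not pass between them.
- rest_grip (a point): Grey rake rest, fixed to the bench left or right of the bed: base 130 by 60 mm, two posts at its x ends, 82 mm apart inside, with seats 48 mm above the bench that carry the ends of the head bar between lips 22 mm apart (y) and 10 mm high. This point (118 mm above the bench) is where rake_grip is when the rake is seated; x runs from post to post.
- tray: Media bed: fixed open aluminium trough, origin under its middle on the bench, y along its length, inside 300 mm long (y) and 120 mm wide (x), walls 6 mm thick, rim 92 mm above the bench. Ribs outside at y = +50 and -50 mm mark the thirds. Its floor is the steel screen, which counts as part of it. The stones start at its +y end.
- screen_pivot (a point): Fold across the screen at bed y = +25 mm, 50 mm above the bench. The screen's top is level at this height from here to the +y end, under the stones; towards -y the rest of it is a leaf that rises or falls steadily by an unmeasured slope of up to 0.11 rad (19 mm at the -y end): find it by feel. The whole screen is sprung: it sinks straight down about 1 mm per 7 N.
- stone1_c (a point): Grey filter stone, a faceted lump about 26 mm across and 20 mm high, about 35 g; this point is at its centre, half-way up. All six start crowded at the +y end of the bed in three rough rows of two across the bed, rows about 42 mm apart; this one is in the row against the end wall.
- stone2_c (a point): Grey filter stone, a faceted lump about 26 mm across and 20 mm high, about 35 g; this point is at its centre, half-way up. All six start crowded at the +y end of the bed in three rough rows of two across the bed, rows about 42 mm apart; this one is in the row against the end wall.
- stone3_c (a point): Grey filter stone, a faceted lump about 26 mm across and 20 mm high, about 35 g; this point is at its centre, half-way up. All six start crowded at the +y end of the bed in three rough rows of two across the bed, rows about 42 mm apart; this one is in the middle row.
- stone4_c (a point): Grey filter stone, a faceted lump about 26 mm across and 20 mm high, about 35 g; this point is at its centre, half-way up. All six start crowded at the +y end of the bed in three rough rows of two across the bed, rows about 42 mm apart; this one is in the middle row.
- stone5_c (a point): Grey filter stone, a faceted lump about 26 mm across and 20 mm high, about 35 g; this point is at its centre, half-way up. All six start crowded at the +y end of the bed in three rough rows of two across the bed, rows about 42 mm apart; this one is in the row nearest the empty part.
- stone6_c (a point): Grey filter stone, a faceted lump about 26 mm across and 20 mm high, about 35 g; this point is at its centre, half-way up. All six start crowded at the +y end of the bed in three rough rows of two across the bed, rows about 42 mm apart; this one is in the row nearest the empty part.
- stone1: The same stone; origin at its underside.
- stone2: The same stone; origin at its underside.
- stone3: The same stone; origin at its underside.
- stone4: The same stone; origin at its underside.
- stone5: The same stone; origin at its underside.
- stone6: The same stone; origin at its underside.
- wrench: Bystander: loose steel wrench, 140 mm, lying on the bench; leave alone. Origin under it.
- jar: Bystander: loose jar, 56 mm across, 75 mm high; leave alone. Origin at its underside.
- plug: Bystander: loose brass plug, 36 mm across, 34 mm high; leave alone. Origin at its underside.
- collar: Bystander: loose steel ring, 52 mm across, 18 mm high; leave alone. Origin at its underside.

How it is judged:
On the way, in this order (a step that is already met when the one before it is completed fails the run):
1. the rake is lifted out of its rest (50 mm from its place there) (distance between rake_grip and rest_grip above 0.05 m), for 0.1 s.
2. the tines bear on the screen with 1 N or more in the middle third of the bed (contact force between rake and tray above 1 N and y of rake in the frame of tray between -0.05 and 0.05 m and z of rake in the frame of tray below 0.075 m), for 0.3 s.
3. the tines bear on the bed with 1 N or more close before the far end wall (tines 65 mm or less from it) (contact force between rake and tray above 1 N and y of rake in the frame of tray between -0.15 and -0.085 m and z of rake in the frame of tray below 0.075 m), for 0.15 s.
At the end, for the whole second after the job is handed in: Two stone centres in each third of the bed's length (bounds y = +50 and -50 mm), the far two beyond y = -111 mm (gap to the end wall under 26 mm), all six at rest in the trough; rake at rest and released in its rest, grip point within 15 mm of its seated place, within 0.15 rad of upright ((y of each of stone1_c, stone2_c in the frame of tray above 0.05 m or y of each of stone1_c, stone3_c in the frame of tray above 0.05 m or y of each of stone1_c, stone4_c in the frame of tray above 0.05 m or y of each of stone1_c, stone5_c in the frame of tray above 0.05 m or y of each of stone1_c, stone6_c in the frame of tray above 0.05 m or y of each of stone2_c, stone3_c in the frame of tray above 0.05 m or y of each of stone2_c, stone4_c in the frame of tray above 0.05 m or y of each of stone2_c, stone5_c in the frame of tray above 0.05 m or y of each of stone2_c, stone6_c in the frame of tray above 0.05 m or y of each of stone3_c, stone4_c in the frame of tray above 0.05 m or y of each of stone3_c, stone5_c in the frame of tray above 0.05 m or y of each of stone3_c, stone6_c in the frame of tray above 0.05 m or y of each of stone4_c, stone5_c in the frame of tray above 0.05 m or y of each of stone4_c, stone6_c in the frame of tray above 0.05 m or y of each of stone5_c, stone6_c in the frame of tray above 0.05 m) and ((y of stone1_c in the frame of tray between -0.05 and 0.05 m and y of stone2_c in the frame of tray between -0.05 and 0.05 m) or (y of stone1_c in the frame of tray between -0.05 and 0.05 m and y of stone3_c in the frame of tray between -0.05 and 0.05 m) or (y of stone1_c in the frame of tray between -0.05 and 0.05 m and y of stone4_c in the frame of tray between -0.05 and 0.05 m) or (y of stone1_c in the frame of tray between -0.05 and 0.05 m and y of stone5_c in the frame of tray between -0.05 and 0.05 m) or (y of stone1_c in the frame of tray between -0.05 and 0.05 m and y of stone6_c in the frame of tray between -0.05 and 0.05 m) or (y of stone2_c in the frame of tray between -0.05 and 0.05 m and y of stone3_c in the frame of tray between -0.05 and 0.05 m) or (y of stone2_c in the frame of tray between -0.05 and 0.05 m and y of stone4_c in the frame of tray between -0.05 and 0.05 m) or (y of stone2_c in the frame of tray between -0.05 and 0.05 m and y of stone5_c in the frame of tray between -0.05 and 0.05 m) or (y of stone2_c in the frame of tray between -0.05 and 0.05 m and y of stone6_c in the frame of tray between -0.05 and 0.05 m) or (y of stone3_c in the frame of tray between -0.05 and 0.05 m and y of stone4_c in the frame of tray between -0.05 and 0.05 m) or (y of stone3_c in the frame of tray between -0.05 and 0.05 m and y of stone5_c in the frame of tray between -0.05 and 0.05 m) or (y of stone3_c in the frame of tray between -0.05 and 0.05 m and y of stone6_c in the frame of tray between -0.05 and 0.05 m) or (y of stone4_c in the frame of tray between -0.05 and 0.05 m and y of stone5_c in the frame of tray between -0.05 and 0.05 m) or (y of stone4_c in the frame of tray between -0.05 and 0.05 m and y of stone6_c in the frame of tray between -0.05 and 0.05 m) or (y of stone5_c in the frame of tray between -0.05 and 0.05 m and y of stone6_c in the frame of tray between -0.05 and 0.05 m)) and (y of each of stone1_c, stone2_c in the frame of tray below -0.111 m or y of each of stone1_c, stone3_c in the frame of tray below -0.111 m or y of each of stone1_c, stone4_c in the frame of tray below -0.111 m or y of each of stone1_c, stone5_c in the frame of tray below -0.111 m or y of each of stone1_c, stone6_c in the frame of tray below -0.111 m or y of each of stone2_c, stone3_c in the frame of tray below -0.111 m or y of each of stone2_c, stone4_c in the frame of tray below -0.111 m or y of each of stone2_c, stone5_c in the frame of tray below -0.111 m or y of each of stone2_c, stone6_c in the frame of tray below -0.111 m or y of each of stone3_c, stone4_c in the frame of tray below -0.111 m or y of each of stone3_c, stone5_c in the frame of tray below -0.111 m or y of each of stone3_c, stone6_c in the frame of tray below -0.111 m or y of each of stone4_c, stone5_c in the frame of tray below -0.111 m or y of each of stone4_c, stone6_c in the frame of tray below -0.111 m or y of each of stone5_c, stone6_c in the frame of tray below -0.111 m) and z of stone1_c in the frame of tray between 0.02 and 0.092 m and x of stone1_c in the frame of tray between -0.06 and 0.06 m and z of stone2_c in the frame of tray between 0.02 and 0.092 m and x of stone2_c in the frame of tray between -0.06 and 0.06 m and z of stone3_c in the frame of tray between 0.02 and 0.092 m and x of stone3_c in the frame of tray between -0.06 and 0.06 m and z of stone4_c in the frame of tray between 0.02 and 0.092 m and x of stone4_c in the frame of tray between -0.06 and 0.06 m and z of stone5_c in the frame of tray between 0.02 and 0.092 m and x of stone5_c in the frame of tray between -0.06 and 0.06 m and z of stone6_c in the frame of tray between 0.02 and 0.092 m and x of stone6_c in the frame of tray between -0.06 and 0.06 m and linear speed of each of stone1, stone2, stone3, stone4, stone5, stone6, rake below 0.02 m/s and distance between rake_grip and rest_grip below 0.015 m and angle between rake_grip's own z axis and vertical below 0.15 rad); the robot touches nothing.
It fails at once if the rake presses on the bed (screen or walls) with more than 12 N (contact force between rake and tray above 12 N).
It fails at once if the gripper touches a stone (contact force between the fingers and stone1 above 0.3 N or contact force between the fingers and stone2 above 0.3 N or contact force between the fingers and stone3 above 0.3 N or contact force between the fingers and stone4 above 0.3 N or contact force between the fingers and stone5 above 0.3 N or contact force between the fingers and stone6 above 0.3 N).
It fails at once if a loose bystander is moved more than 20 mm (distance of any of wrench, jar, plug, collar from where it was at the start of the episode above 0.02 m).
It also fails if it takes over 72 s, if anything falls off the work surface, if the arm or the gripper's body presses on something with over 40 N, if the wrist force passes 120 N, or if a joint passes its speed limit or range.

## Working session

There is one attempt and no reset: what is moved stays moved. The work goes in short steps, each a Python script; the robot and the scene stay as the last script left them, time stands still between calls to the robot, and variables do not carry over. Pictures are saved under pics/ and viewed, and the job is handed in when it is done.

```bash
ls; mkdir -p pics; python3 - <<'E'
from plant import robot
import cv2,numpy as np
o=robot.get_obs();print(o['t'],o['ee_pos'],o['ee_rot'],o['opening'],o['wrist_force'])
for n in('side','top'):
    cv2.imwrite(f'pics/{n}0.png',robot.grab_frame(n));c=robot.calibration(n)
    print(n,np.round(c['intrinsics'],1).tolist(),c['dist_coeffs'],np.round(c['cam_to_world'],3).tolist())
E
```

```text
pics
0.0 [0.17358737 0.5736868  0.20004567] [ 1.46381768e-01  9.89227816e-01 -8.32530957e-04 -1.16638429e-04] 0.08534360502874042 [0.42348014 0.01690409 0.23379179]
side [[425.7, 0.0, 280.5], [0.0, 425.7, 209.4], [0.0, 0.0, 1.0]] [-0.02674832  0.          0.          0.          0.        ] [[-0.963, 0.154, -0.221, 0.338], [-0.269, -0.606, 0.749, 0.658], [-0.019, 0.781, 0.625, 0.649], [0.0, 0.0, 0.0, 1.0]]
top [[428.1, 0.0, 278.8], [0.0, 428.1, 202.3], [0.0, 0.0, 1.0]] [-0.00772547  0.          0.          0.          0.        ] [[0.144, 0.964, -0.224, 0.332], [-0.99, 0.141, -0.029, 0.005], [0.004, 0.226, 0.974, 0.942], [0.0, 0.0, 0.0, 1.0]]
```

View pics/side0.png

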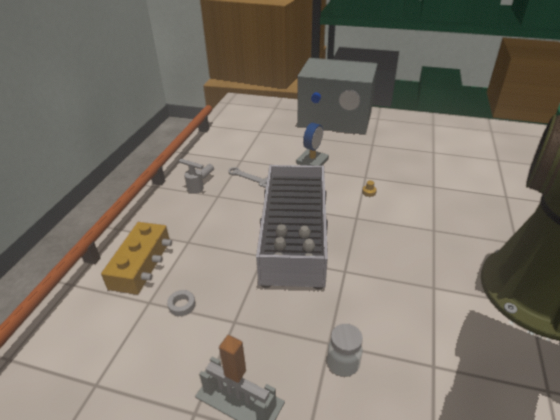

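View pics/top0.png

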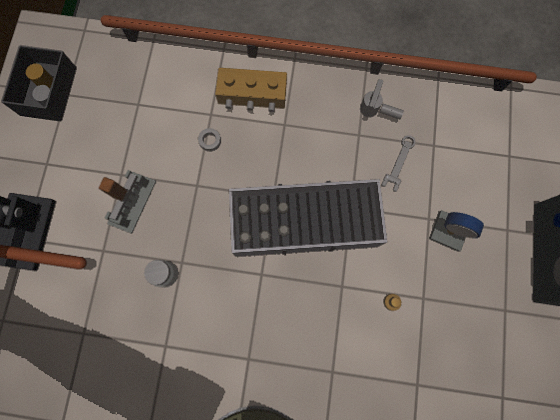

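```bash
cat > h.py <<'E'
from plant import robot
import cv2,numpy as np
from scipy.optimize import least_squares
def ray(n,uv):
    c=robot.calibration(n);K=np.array(c['intrinsics'],float);d=np.array(c['dist_coeffs'],float);T=np.array(c['cam_to_world'])
    p=cv2.undistortPoints(np.array(uv,float).reshape(-1,1,2),K,d).reshape(-1,2)
    D=np.c_[p[:,0],-p[:,1],-np.ones(len(p))]@T[:3,:3].T
    return T[:3,3],D
def plane(n,uv,z):
    o,D=ray(n,uv); return o+D*((z-o[2])/D[:,2])[:,None]
def proj(n,P):
    c=robot.calibration(n);K=np.array(c['intrinsics'],float);d=np.array(c['dist_coeffs'],float);T=np.array(c['cam_to_world'])
    q=(np.atleast_2d(P)-T[:3,3])@T[:3,:3]; q=q*[1,-1,-1]
    return cv2.projectPoints(q,np.zeros(3),np.zeros(3),K,d)[0].reshape(-1,2)
def tri(uv1,uv2):
    o1,D1=ray('side',uv1);o2,D2=ray('top',uv2);r=[]
    for a,b in zip(D1,D2):
        s=np.linalg.lstsq(np.c_[a,-b],o2-o1,rcond=None)[0];p,q=o1+a*s[0],o2+b*s[1];r.append(np.r_[(p+q)/2,np.linalg.norm(p-q)])
    return np.array(r)
E
python3 - <<'E'
import cv2
s=cv2.imread('pics/side0.png');t=cv2.imread('pics/top0.png')
def c(im,x,y,w,h,k,n): cv2.imwrite('pics/'+n,cv2.resize(im[y:y+h,x:x+w],None,fx=k,fy=k,interpolation=cv2.INTER_CUBIC))
c(s,190,330,100,90,6,'s_rest.png');c(t,90,160,80,80,7,'t_rest.png')
c(t,220,170,180,95,4,'t_tray.png');c(s,250,160,90,130,4,'s_tray.png')
E
```

```text
(no output)
```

View pics/s_rest.png

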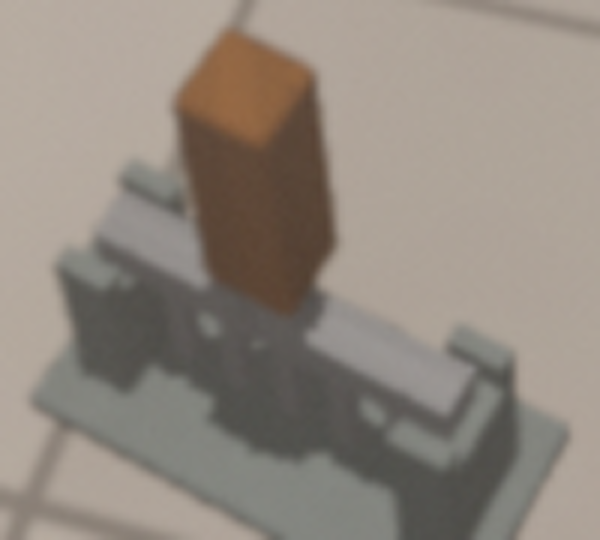

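View pics/t_rest.png

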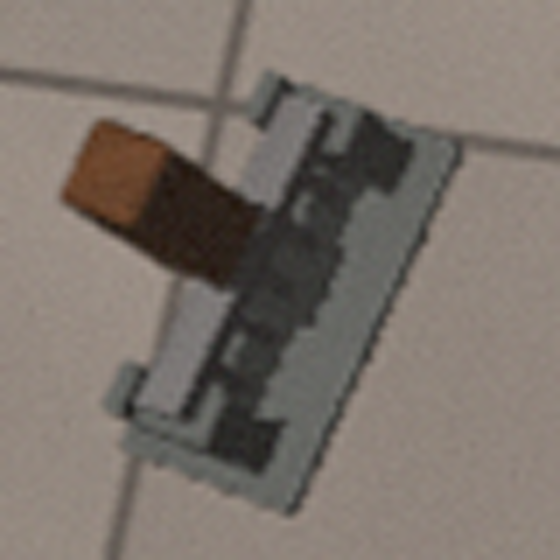

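View pics/t_tray.png

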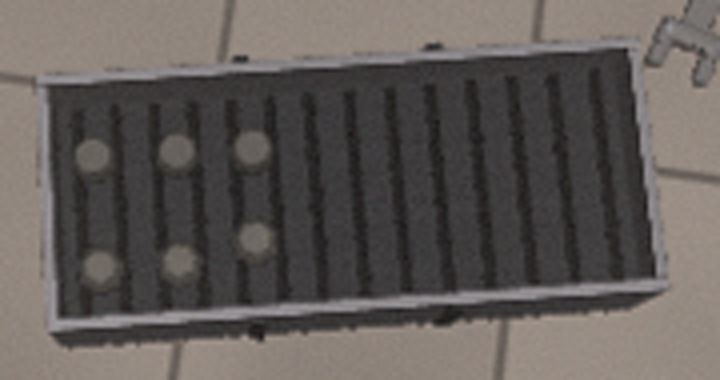

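View pics/s_tray.png

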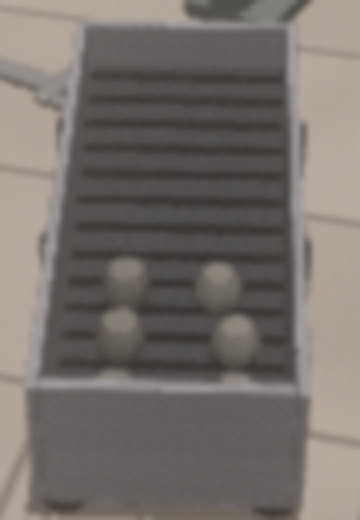

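```bash
python3 - <<'E'
from h import *
np.set_printoptions(precision=4,suppress=True)
def un(p,k,x,y): return (np.array(p,float)+.5)/k-.5+[x,y]
ht=un([(103,118),(167,150),(132,225),(62,200)],7,90,160);hs=un([(232,28),(315,75),(262,148),(177,102)],6,190,330)
for n,q in(('top',ht),('side',hs)):
    P=plane(n,q,.154);print(n,P[:,:2].tolist(),'mean',P.mean(0),'edges',[np.round(np.linalg.norm(P[i]-P[i-1]),4) for i in range(4)],[np.round(np.degrees(np.arctan2(*(P[i]-P[i-1])[1::-1])),1) for i in range(4)])
print('tri mean',tri([hs.mean(0)],[ht.mean(0)]))
tt=un([(38,77),(638,40),(667,286),(50,328)],4,220,170);ts=un([(27,387),(312,385),(293,26),(79,24)],4,250,160)
for n,q in(('top',tt),('side',ts)):
    P=plane(n,q,.092);print(n,P[:,:2].tolist(),'mean',P.mean(0),'edges',[np.round(np.linalg.norm(P[i]-P[i-1]),4) for i in range(4)],[np.round(np.degrees(np.arctan2(*(P[i]-P[i-1])[1::-1])),1) for i in range(4)])
# head bar top face ends z=.048+.014
P=plane('top',un([(310,95),(345,110),(185,415),(140,398)],7,90,160),.062);print('bar',P,[np.linalg.norm(P[i]-P[i-1]) for i in range(4)])
P=plane('side',un([(115,195),(478,372),(450,418),(97,232)],6,190,330),.062);print('bar',P,[np.linalg.norm(P[i]-P[i-1]) for i in range(4)])
st=un([(93,156),(177,152),(252,150),(100,268),(180,262),(255,240)],4,220,170)
print(plane('top',st,.068))
E
```

```text
top [[0.5149789434772636, 0.3659599583197446], [0.5086332024937519, 0.3465151913893304], [0.4866039222318007, 0.3510519373615879], [0.4906971588214423, 0.3715426541910213]] mean [0.5002 0.3588 0.154 ] edges [np.float64(0.0249), np.float64(0.0205), np.float64(0.0225), np.float64(0.0209)] [np.float64(-12.9), np.float64(-108.1), np.float64(168.4), np.float64(78.7)]
side [[0.508975680230585, 0.34567550434621747], [0.48645197792194195, 0.3524905669094426], [0.4914711236365602, 0.37297930035081245], [0.513859740850946, 0.3670394839372494]] mean [0.5002 0.3595 0.154 ] edges [np.float64(0.0219), np.float64(0.0235), np.float64(0.0211), np.float64(0.0232)] [np.float64(-102.9), np.float64(163.2), np.float64(76.2), np.float64(-14.9)]
tri mean [[0.5004 0.3592 0.1531 0.    ]]
top [[0.5405457074088844, 0.13456183594959406], [0.6050002716245284, -0.1686439468765712], [0.4796636845818262, -0.19474033818849731], [0.4144477340362489, 0.10679518716669992]] mean [ 0.5099 -0.0305  0.092 ] edges [np.float64(0.1291), np.float64(0.31), np.float64(0.128), np.float64(0.3085)] [np.float64(12.4), np.float64(-78.
[... 332 characters left out ...]
.1284)] [np.float64(102.3), np.float64(-164.9), np.float64(-77.2), np.float64(13.0)]
bar [[0.5527 0.3471 0.062 ]
 [0.5495 0.3354 0.062 ]
 [0.4497 0.3622 0.062 ]
 [0.4528 0.3767 0.062 ]] [np.float64(0.10413989784195361), np.float64(0.012060120136256526), np.float64(0.10333549761241981), np.float64(0.014837597834346739)]
bar [[0.5517 0.3426 0.062 ]
 [0.4482 0.3639 0.062 ]
 [0.4514 0.3766 0.062 ]
 [0.552  0.3535 0.062 ]] [np.float64(0.01086484387120318), np.float64(0.10560545151302933), np.float64(0.013105044365143197), np.float64(0.10327074572204221)]
[[0.5086 0.1026 0.068 ]
 [0.517  0.0595 0.068 ]
 [0.5238 0.0209 0.068 ]
 [0.4509 0.0894 0.068 ]
 [0.46   0.0492 0.068 ]
 [0.4769 0.0126 0.068 ]]
```

```bash
cat >> h.py <<'E'
from scipy.spatial.transform import Rotation as R
TC=np.array([.5103,-.0308]);TY=np.radians(12.4)
RC=np.array([.5003,.3591]);RY=np.radians(-14.)
def t2w(x,y): c,s=np.cos(TY),np.sin(TY); return TC+[c*x-s*y,s*x+c*y]
def w2t(P): c,s=np.cos(TY),np.sin(TY); d=np.atleast_2d(P)[:,:2]-TC; return np.c_[c*d[:,0]+s*d[:,1],-s*d[:,0]+c*d[:,1]]
def quat(yaw): # tool down, tool y = rake y for rake yaw
    return R.from_matrix(np.array([[-np.cos(yaw),-np.sin(yaw),0],[-np.sin(yaw),np.cos(yaw),0],[0,0,-1.]]).T).as_quat()
E
python3 - <<'E'
from h import *
np.set_printoptions(precision=4,suppress=True)
def un(p,k,x,y): return (np.array(p,float)+.5)/k-.5+[x,y]
st=un([(93,156),(177,152),(252,150),(100,268),(180,262),(255,240)],4,220,170)
for z in(.060,.068):print(w2t(plane('top',st,z)))
print('side',w2t(plane('side',un([(126,283),(218,288),(120,338),(236,341)],4,250,160),.062)))
m=R.from_quat(quat(RY)).as_matrix();print(m)
q=quat(RY);o=robot.get_obs()
for p,yw in (((*RC,.225),RY),((*RC,.099),RY),((*t2w(0,.067),.225),TY),((*t2w(0,.067),.141),TY),((*t2w(0,-.12),.141),TY),((*t2w(0,-.12),.12),TY)):
    print(robot.solve_ik(list(p),list(quat(yw))))
E
```

```text
[[ 0.0287  0.1312]
 [ 0.0277  0.0869]
 [ 0.026   0.0474]
 [-0.0309  0.1307]
 [-0.0308  0.0891]
 [-0.022   0.0493]]
[[ 0.0269  0.1306]
 [ 0.026   0.0868]
 [ 0.0242  0.0476]
 [-0.0322  0.1302]
 [-0.032   0.0889]
 [-0.0233  0.0496]]
side [[ 0.0263  0.0474]
 [-0.0216  0.0497]
 [ 0.027   0.0891]
 [-0.031   0.0891]]
[[-0.9703  0.2419  0.    ]
 [ 0.2419  0.9703  0.    ]
 [ 0.      0.     -1.    ]]
[0.6226 0.3365 0.0392 1.2735 0.     0.8669]
[ 0.6226  0.3988 -0.1638  1.0082  0.      0.8669]
[ 0.0697  0.1107 -0.2457  1.2145  0.     -0.1467]
[ 0.0697  0.1556 -0.3892  1.026   0.     -0.1467]
[-0.2694  0.2628 -0.2543  1.0537  0.     -0.4858]
[-0.2694  0.2774 -0.2852  1.0082  0.     -0.4858]
```

```bash
python3 - <<'E'
from h import *
q=list(quat(RY))
robot.reach([*RC,.22],q)
robot.move_straight([*RC,.099],max_speed=.12,until_force=8)
print(robot.get_obs()['ee_pos'],robot.get_obs()['t'])
robot.grab(60)
o=robot.get_obs();print(o['t'],o['ee_pos'],o['opening'],o['wrist_force'],o['torque'])
cv2.imwrite('pics/s1.png',robot.grab_frame('side'))
E
```

```text
[0.50085126 0.35956085 0.09986919] 2.7167
3.3083 [0.5006466  0.35935956 0.09941469] 0.022777498798491624 [-1.63060059 -0.00279256  2.72839735] [-0.01618796  0.0157398   0.02347476]
```

View pics/s1.png

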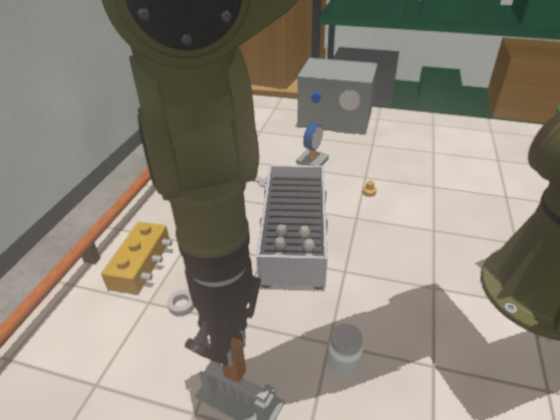

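The gripper holds the handle near (235,355), and the opening of about 23 mm fits the 24 mm handle. Next I lift it and carry it over the gap between rows 2 and 3.

```bash
python3 - <<'E'
from h import *
robot.move_straight([*RC,.235],max_speed=.15)
o=robot.get_obs();print(o['t'],o['ee_pos'],o['opening'],o['wrist_force'])
robot.reach([*t2w(0,.0685),.235],list(quat(TY)))
robot.move_straight([*t2w(0,.0685),.185],max_speed=.1)
robot.sleep(.3)
o=robot.get_obs();print(o['t'],o['ee_pos'],w2t(o['ee_pos']),o['opening'],o['wrist_force'],o['torque'])
cv2.imwrite('pics/s2.png',cv2.resize(robot.grab_frame('side')[130:310,220:380],None,fx=3.3,fy=3.3,interpolation=2))
cv2.imwrite('pics/t2.png',cv2.resize(robot.grab_frame('top')[130:280,190:400],None,fx=3.3,fy=3.3,interpolation=2))
E
```

```text
4.4167 [0.49969439 0.35866223 0.23376724] 0.02308946595960116 [ 0.18257408 -0.05246082 -2.53351698]
6.5917 [0.49601236 0.03613375 0.18555984] [[0.0004187 0.0684404]] 0.022696581685180534 [-0.56835317 -0.01736475 -1.60157114] [-0.02854991  0.00545621  0.02117327]
```

View pics/s2.png

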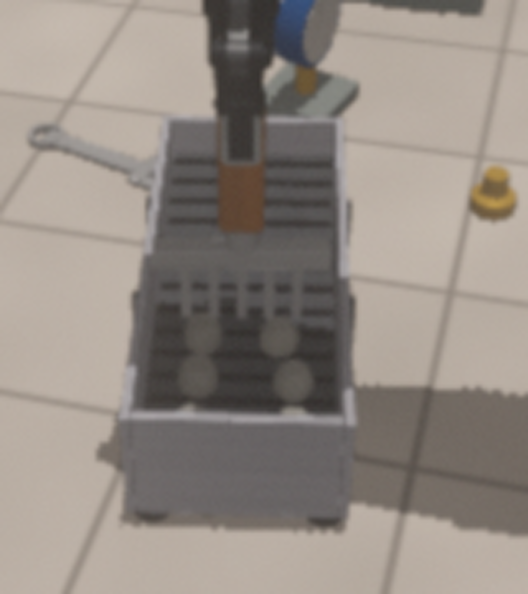

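View pics/t2.png

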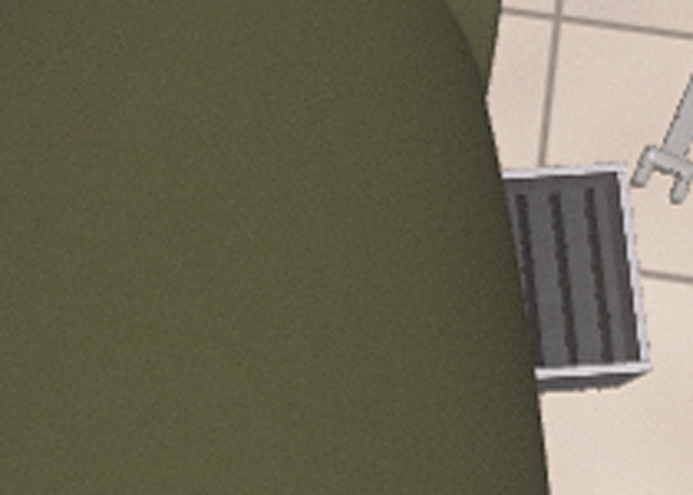

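The rake hangs over the bed, with tine tips at about crop row 318, clear of the stones. The top camera is blocked by the arm. I check the tip and bar pixels against the expected pose.

```bash
python3 - <<'E'
from h import *
un=lambda p:(np.array(p,float)+.5)/3.3-.5+[220,130]
print('tips',w2t(plane('side',un([(188,318),(298,318),(213,318),(270,318)]),.0945)))
print('bar lower edge ends',w2t(plane('side',un([(155,268),(336,268)]),.1345)), 'bar top back', w2t(plane('side',un([(155,235),(336,235)]),.1485)))
# expected pixels
for x in(-.033,.033):
  for y in (.066,.071):
    print((proj('side',[[*t2w(x,y),.0945]])+.5-[220,130])*3.3)
E
```

```text
tips [[ 0.033349    0.07135267]
 [-0.03285324  0.06909   ]
 [ 0.01827859  0.07083613]
 [-0.01602713  0.06966351]]
bar lower edge ends [[ 0.05156939  0.07351197]
 [-0.05398207  0.07006718]] bar top back [[ 0.05211579  0.06007573]
 [-0.05365905  0.05673901]]
[[298.75482293 315.15099359]]
[[298.73777042 320.58845437]]
[[189.63173491 312.72644326]]
[[189.11410797 318.13000352]]
```

```bash
cat >> h.py <<'E'
def fz(n=4):
    a=[]
    for _ in range(n): a.append(robot.get_obs()['wrist_force'][2]); robot.sleep(.02)
    return np.mean(a),np.std(a)
E
python3 - <<'E'
from h import *
p=t2w(0,.0685)
robot.move_straight([*p,.148],max_speed=.06)
robot.sleep(.15)
b=fz(6);print('base',b,robot.get_obs()['ee_pos'])
r=robot.move_straight([*p,.136],max_speed=.008,until_force=3)
print(r,robot.get_obs()['ee_pos'],robot.get_obs()['wrist_force'])
print(fz(5),robot.get_obs()['ee_pos'],robot.get_obs()['t'])
E
```

```text
base (np.float64(-1.7827885764204174), np.float64(0.24184314732803192)) [0.49591237 0.03613011 0.14839318]
True [0.49550215 0.03609735 0.14055298] [0.31774218 0.64080715 3.4789187 ]
(np.float64(3.8935880561533622), np.float64(0.5639663034793395)) [0.49544877 0.0360676  0.14051617] 8.725
```

```bash
cat >> h.py <<'E'
def stroke(x,y0,yend,base,z0,slope=None,F=4.,seg=.006,v=.04):
    """z0: unloaded level-screen TCP height; rakes in -y from y0; returns log"""
    q=list(quat(TY));K=7000.;y=y0;L=[];off=0.;s=slope or 0.
    while y>yend+1e-4:
        near=slope is None and -.005<y<.03
        y=max(yend,y-(.004 if near else seg))
        zs=z0+off+(s*(y-.025) if y<.025 else 0)
        hit=robot.move_straight([*t2w(x,y),zs-F/K],max_speed=v,attitude=q,until_force=5.5)
        f,sd=fz(3);f-=base;e=robot.get_obs()['ee_pos'];ya=w2t(e)[0,1]
        meas=e[2]+f/K
        L.append((ya,e[2],f,meas,s,hit))
        print('y%.4f z%.4f f%.2f surf%.4f s%.3f %s'%(L[-1]))
        if f>9: robot.move_straight([*t2w(x,ya),e[2]+.0006],max_speed=.02); print('relief')
        if f<.5 : # lost contact: feel down
            robot.move_straight([*t2w(x,ya),e[2]-.004],max_speed=.008,until_force=3);f=fz(3)[0]-base;e=robot.get_obs()['ee_pos'];meas=e[2]+f/K;print('feel',e[2],f)
            L[-1]=(ya,e[2],f,meas,s,hit)
        if hit: y=ya
        pts=np.array([(l[0],l[3]) for l in L if l[0]<.022])
        if ya>.025: off+=.5*(meas-z0-off)
        elif len(pts):
            d=pts[:,0]-.025
            if slope is None or len(pts)>3: s=float(np.sum(d*(pts[:,1]-z0-off))/np.sum(d*d))
            # small extra correction from last residual
            if len(pts)>6: off+=.4*(meas-(z0+off+s*(ya-.025)))
    return s,off,L
E
python3 - <<'E'
from h import *
o=robot.get_obs()['ee_pos'];f=fz(5)[0]+1.8
z0=o[2]+f/7000;print(f,z0)
s,off,L=stroke(0,.0685,-.010,-1.8,z0)
o=robot.get_obs();print(s,off,o['t'],o['wrist_force'])
E
```

```text
5.43629002656783 0.14129278781699411
y0.0624 z0.1407 f4.69 surf0.1413 s0.000 False
y0.0563 z0.1407 f4.76 surf0.1413 s0.000 False
y0.0501 z0.1407 f4.91 surf0.1414 s0.000 False
y0.0441 z0.1407 f4.51 surf0.1414 s0.000 False
y0.0381 z0.1408 f4.16 surf0.1414 s0.000 False
y0.0321 z0.1408 f3.91 surf0.1414 s0.000 False
y0.0261 z0.1408 f3.64 surf0.1413 s0.000 False
y0.0226 z0.1408 f5.09 surf0.1416 s0.000 False
y0.0186 z0.1409 f6.49 surf0.1418 s0.000 False
y0.0142 z0.1415 f4.94 surf0.1422 s-0.076 False
y0.0102 z0.1419 f4.97 surf0.1426 s-0.080 False
y0.0062 z0.1423 f3.88 surf0.1428 s-0.083 False
y0.0022 z0.1426 f4.27 surf0.1432 s-0.081 False
y-0.0018 z0.1429 f3.93 surf0.1435 s-0.081 False
y-0.0058 z0.1432 f3.92 surf0.1438 s-0.080 False
y-0.0103 z0.1436 f4.27 surf0.1442 s-0.080 False
-0.08069361926809153 4.990462546727906e-05 13.9833 [-0.10106417  1.24473991  2.10414591]
```

```bash
python3 - <<'E'
from h import *
cv2.imwrite('pics/s3.png',cv2.resize(robot.grab_frame('side')[130:310,220:380],None,fx=3.3,fy=3.3,interpolation=2))
s,off,L=stroke(0,-.0103,-.085,-1.8,.14134,slope=-.0807,seg=.008)
o=robot.get_obs();print(s,off,o['t'],o['wrist_force'])
cv2.imwrite('pics/s4.png',cv2.resize(robot.grab_frame('side')[130:310,220:380],None,fx=3.3,fy=3.3,interpolation=2))
E
```

```text
y-0.0189 z0.1443 f4.00 surf0.1449 s-0.081 False
y-0.0268 z0.1449 f4.33 surf0.1455 s-0.081 False
y-0.0348 z0.1456 f4.63 surf0.1463 s-0.081 False
y-0.0428 z0.1462 f3.32 surf0.1467 s-0.081 False
y-0.0508 z0.1469 f3.91 surf0.1474 s-0.081 False
y-0.0588 z0.1475 f3.66 surf0.1480 s-0.081 False
y-0.0668 z0.1482 f3.53 surf0.1487 s-0.081 False
y-0.0748 z0.1488 f3.51 surf0.1493 s-0.080 False
y-0.0828 z0.1494 f3.65 surf0.1499 s-0.080 False
y-0.0850 z0.1496 f3.47 surf0.1501 s-0.081 False
-0.08066630847686274 -9.499131945501783e-05 17.9417 [-1.2095711   1.4213245   1.70592936]
```

View pics/s3.png

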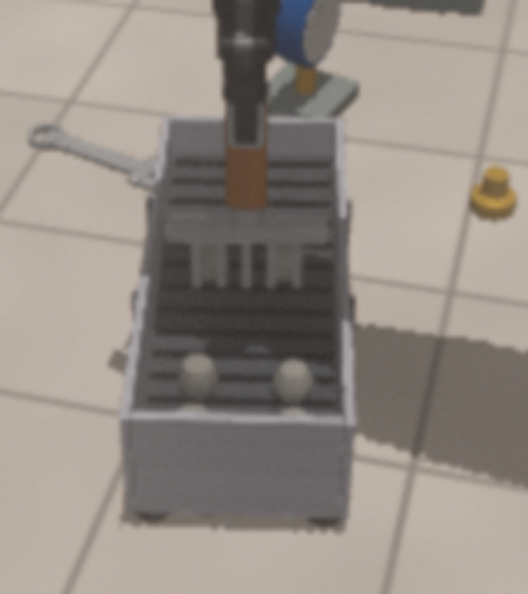

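View pics/s4.png

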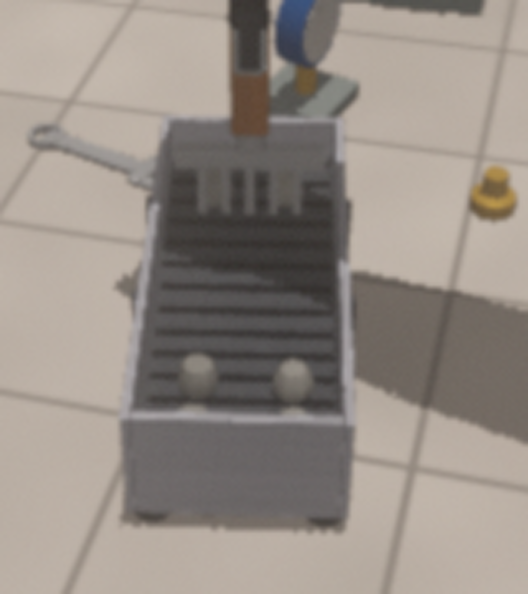

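Both stones ride ahead of the tines (visible through the gaps near (210,190) and (285,190)). Rows 1 and 2 are untouched. I continue to the end of the stroke, then back off and lift.

```bash
python3 - <<'E'
from h import *
s,off,L=stroke(0,-.085,-.112,-1.8,.14134,slope=-.0807,seg=.006)
robot.sleep(.2)
o=robot.get_obs();print(s,off,o['t'],o['ee_pos'],w2t(o['ee_pos']),o['wrist_force'])
p=t2w(0,-.109); z=o['ee_pos'][2]
robot.move_straight([*p,z],max_speed=.03)
robot.move_straight([*p,.235],max_speed=.12)
robot.reach([*t2w(-.002,.109),.235],list(quat(TY)))
robot.move_straight([*t2w(-.002,.109),.19],max_speed=.1)
robot.sleep(.3)
o=robot.get_obs();print(o['t'],w2t(o['ee_pos']),fz(5))
cv2.imwrite('pics/s5.png',cv2.resize(robot.grab_frame('side')[130:310,220:380],None,fx=3.3,fy=3.3,interpolation=2))
cv2.imwrite('pics/t5.png',cv2.resize(robot.grab_frame('top')[130:280,190:400],None,fx=3.3,fy=3.3,interpolation=2))
E
```

```text
y-0.0916 z0.1502 f3.28 surf0.1506 s-0.081 False
y-0.0975 z0.1506 f3.98 surf0.1512 s-0.081 False
y-0.1034 z0.1511 f3.54 surf0.1516 s-0.081 False
y-0.1095 z0.1516 f2.86 surf0.1520 s-0.081 False
y-0.1121 z0.1517 f3.34 surf0.1522 s-0.080 False
-0.07979311162854305 0.0 19.8917 [ 0.53438494 -0.14020306  0.15175225] [[ 3.03948620e-05 -1.12022827e-01]] [-0.69668461  1.22714258  1.51353519]
22.7583 [[-0.00157387  0.10897171]] (np.float64(-2.115389152567842), np.float64(0.2948685433040101))
```

View pics/s5.png

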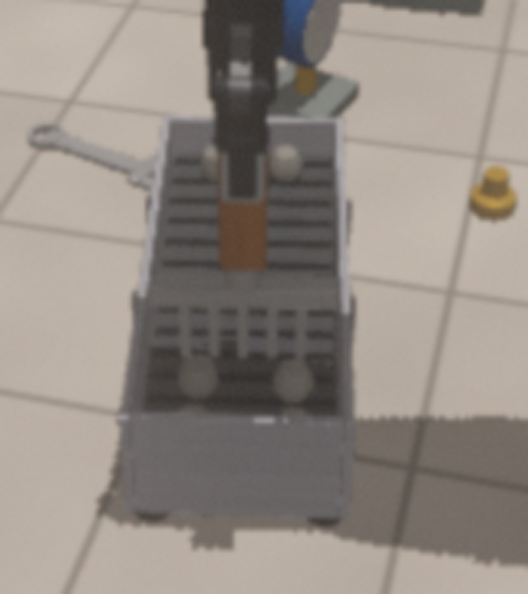

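View pics/t5.png

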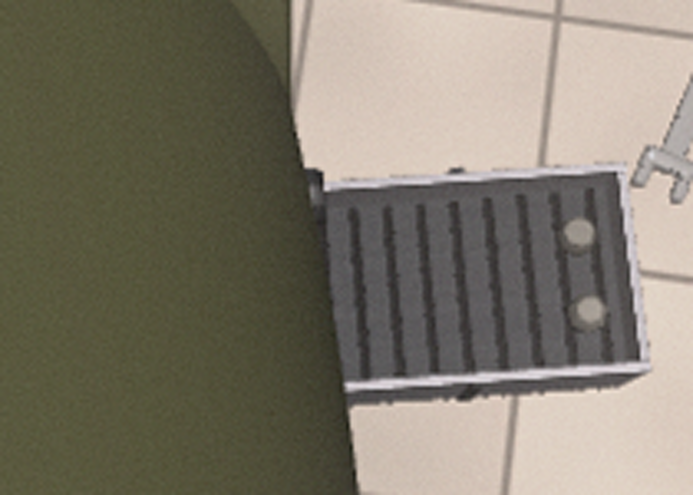

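```bash
python3 - <<'E'
from h import *
un=lambda p:(np.array(p,float)+.5)/3.3-.5+[190,130]
for z in(.072,.08): print('far stones',w2t(plane('top',un([(578,235),(588,312)]),z)))
p=t2w(-.002,.109)
robot.move_straight([*p,.147],max_speed=.06)
robot.sleep(.15)
b=fz(6)[0];print('base',b)
r=robot.move_straight([*p,.1375],max_speed=.008,until_force=3)
f=fz(5)[0]-b;o=robot.get_obs()['ee_pos'];print(r,f,o)
if r and f<8:
    z0=o[2]+f/7000
    s,off,L=stroke(-.002,.109,.012,b,z0,slope=-.0805,seg=.008)
    o=robot.get_obs();print(o['t'],w2t(o['ee_pos']))
    p=t2w(-.002,.015)
    robot.move_straight([*p,o['ee_pos'][2]],max_speed=.03)
    robot.move_straight([*p,.235],max_speed=.12)
    robot.reach([*RC,.235],list(quat(RY)));robot.sleep(.2)
    cv2.imwrite('pics/s6.png',cv2.resize(robot.grab_frame('side'),None,fx=1.4,fy=1.4,interpolation=2))
    cv2.imwrite('pics/t6.png',cv2.resize(robot.grab_frame('top')[130:280,190:400],None,fx=3.3,fy=3.3,interpolation=2))
print(robot.get_obs()['t'])
E
```

```text
far stones [[ 0.02454941 -0.12465054]
 [-0.02509275 -0.1251115 ]]
far stones [[ 0.02279433 -0.12283462]
 [-0.02639149 -0.12329134]]
base -2.085385704752708
True 5.98855041190712 [0.48477863 0.07520648 0.14050178]
y0.1007 z0.1408 f4.53 surf0.1414 s-0.081 False
y0.0927 z0.1407 f4.51 surf0.1414 s-0.081 False
y0.0845 z0.1408 f4.12 surf0.1413 s-0.081 False
y0.0765 z0.1408 f4.51 surf0.1414 s-0.081 False
y0.0685 z0.1408 f3.65 surf0.1413 s-0.081 False
y0.0606 z0.1408 f4.32 surf0.1414 s-0.081 False
y0.0525 z0.1408 f3.31 surf0.1413 s-0.081 False
y0.0446 z0.1408 f4.00 surf0.1414 s-0.081 False
y0.0366 z0.1408 f4.22 surf0.1414 s-0.081 False
y0.0285 z0.1408 f4.37 surf0.1414 s-0.081 False
y0.0207 z0.1412 f4.47 surf0.1418 s-0.081 False
y0.0126 z0.1418 f4.09 surf0.1424 s-0.081 False
y0.0121 z0.1418 f3.70 surf0.1424 s-0.081 False
30.0417 [[-0.00203296  0.01211569]]
32.9167
```

View pics/s6.png

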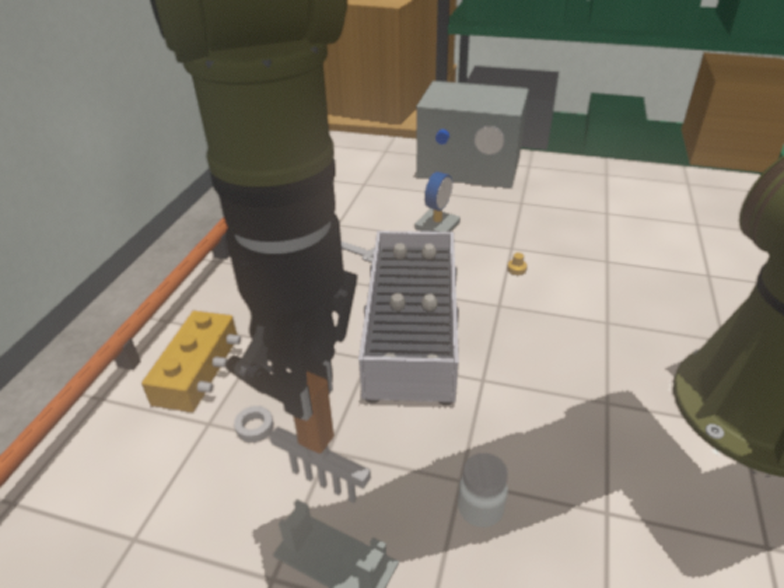

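View pics/t6.png

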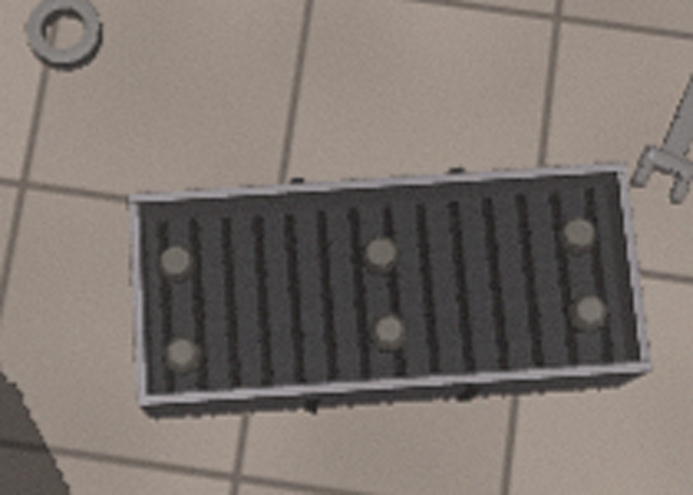

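All six stones sit two per third: far (578,235)/(588,312), middle (380,252)/(389,329), near (176,262)/(182,354). Now I seat the rake.

```bash
python3 - <<'E'
from h import *
robot.move_straight([*RC,.125],max_speed=.1);robot.sleep(.15);print(fz(4),robot.get_obs()['ee_pos'])
r=robot.move_straight([*RC,.0985],max_speed=.025,until_force=5)
o=robot.get_obs();print(r,o['ee_pos'],o['wrist_force'],o['torque'],o['t'])
cv2.imwrite('pics/s7.png',cv2.resize(robot.grab_frame('side')[240:420,140:330],None,fx=3,fy=3,interpolation=2))
E
```

```text
(np.float64(-2.117885361879954), np.float64(0.4181303828765194)) [0.50062596 0.35934454 0.12556587]
True [0.50005715 0.35897484 0.09942714] [-0.50612894 -0.10149597  6.21966681] [-0.05400969 -0.00889954  0.00102148] 35.3333
```

View pics/s7.png

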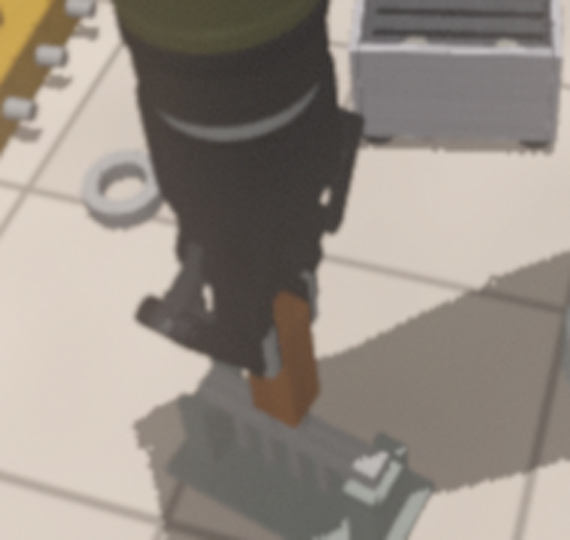

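Seated: the bar's right end sits between the lips near (375,455), and z = 0.0994 matches the pick height. I release and retreat.

```bash
python3 - <<'E'
from h import *
robot.let_go();robot.sleep(.3)
robot.move_straight([*RC,.235],max_speed=.1)
robot.movej([1.277, 0.314, -0.047, 1.21, 0, 1.571]);robot.sleep(.3)
S=robot.grab_frame('side');T=robot.grab_frame('top')
cv2.imwrite('pics/s8.png',cv2.resize(S,None,fx=1.4,fy=1.4,interpolation=2));cv2.imwrite('pics/t8.png',cv2.resize(T,None,fx=1.4,fy=1.4,interpolation=2))
def q(im):
    h=cv2.cvtColor(im,cv2.COLOR_BGR2HSV);return h
# compare with start pictures
for n,im in(('side',S),('top',T)):
    d=cv2.absdiff(im,cv2.imread(f'pics/{n}0.png')).max(2)>40
    c=cv2.connectedComponentsWithStats(d.astype(np.uint8))
    print(n,[x.tolist() for x in c[2][1:] if x[4]>12])
un=lambda p:(np.array(p,float)+.5)/3.3-.5+[190,130]
px=un([(578,235),(588,312),(380,252),(389,329),(176,262),(182,354)])
print(np.round(w2t(plane('top',px,.07)),4));print(robot.get_obs()['t'])
E
```

```text
side [[304, 175, 6, 5, 18], [281, 210, 6, 5, 27], [304, 210, 7, 8, 40], [279, 225, 6, 6, 33], [300, 226, 9, 7, 45], [277, 237, 7, 8, 45], [305, 239, 9, 7, 47]]
top [[279, 203, 9, 7, 25], [302, 203, 8, 7, 29], [260, 204, 5, 6, 14], [366, 220, 8, 7, 37], [280, 226, 7, 7, 38], [304, 226, 8, 8, 42], [261, 232, 7, 7, 38]]
[[ 2.500e-02 -1.251e-01]
 [-2.480e-02 -1.256e-01]
 [ 2.290e-02  1.300e-03]
 [-2.660e-02 -1.000e-04]
 [ 2.560e-02  1.303e-01]
 [-3.310e-02  1.297e-01]]
39.6917
```

View pics/s8.png

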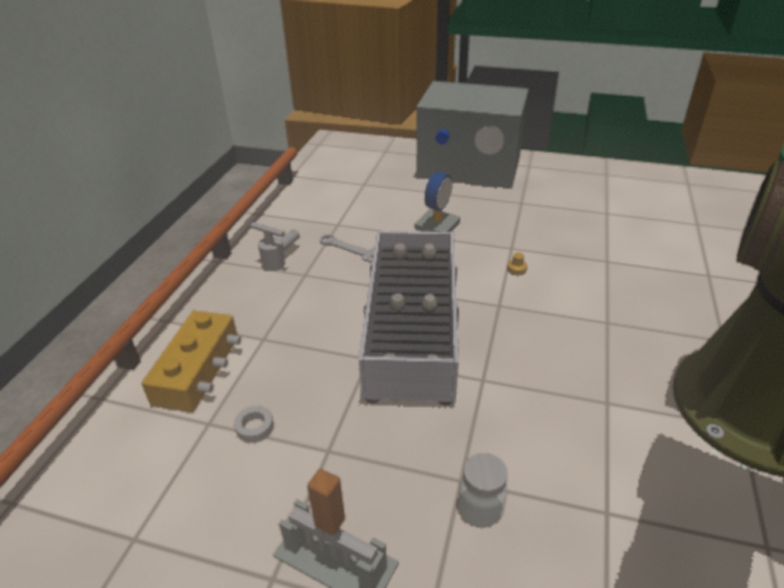

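View pics/t8.png

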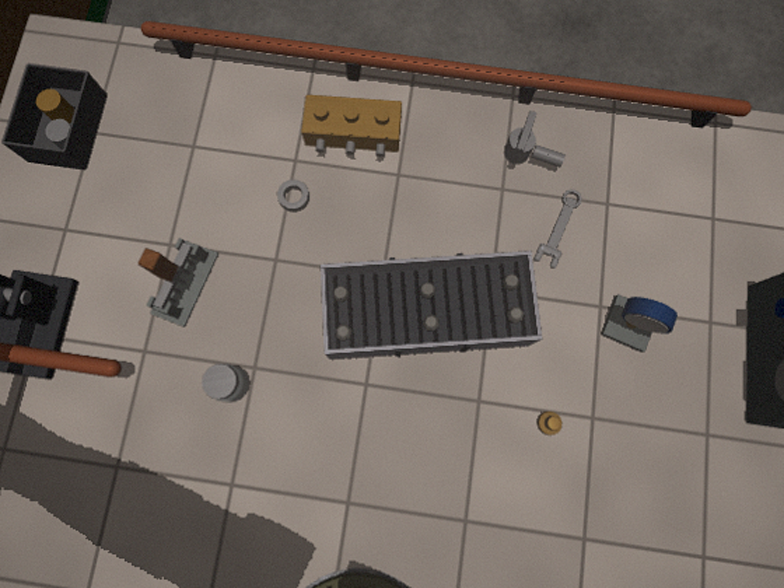

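The rake is upright in its rest at (325,500) in the side view. Compared with the starting pictures, only the stones have changed.

```bash
python3 -c "
from plant import robot
robot.close_job();print(robot.get_obs()['t'])"
```

```text
the job is handed in; nothing more can be done
the job is handed in; nothing more can be done
```

I raked the stones into place, put the rake back upright in its rest, let go and handed the job in. The clock read 39.7 s of the 72 s allowed just before hand-in, and no verdict was reported.

- **Raking:** The first stroke took the front row to the far end and the second took the middle row to mid-bed. The leaf rises at about 0.081 rad towards the far end. Wrist readings sampled during both strokes stayed between about 2.9 and 6.5 N, so every sample was within 1–12 N. These are wrist readings, not a direct measure of contact force.
- **Stones:** The last camera check put the stone centres at bed y of about -125 and -126 mm, +1 and 0 mm, and +130 and +130 mm. That is two in each third, with the far two beyond -111 mm.
- **Rake and bystanders:** The rake seated at the same height it was picked from and stands upright. Compared with the starting pictures, only the stones had moved.
- **Disagreement:** The side view showed the rake turned about 2° relative to the bed while it was held. It had no visible effect on the strokes, and no check failed.

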